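Square a steel tube in the drilling jig

ROBOT

A 6-joint arm with a two-finger parallel gripper is mounted at the origin on the work surface. World frame = base frame: x ahead of the robot, y to its left, z up, the work surface at z = 0. Lengths are in mm, angles in rad, forces in N, time in s.
With the tool pointing down it reaches from about 275 to 750 mm from the base axis. Payload 10.2 kg.
Tool frame: the origin (TCP) lies at the very end of the fingers, on their centre line; the grasp point (between the pads) lies 19 mm behind it (ctrl.tcp_to_grasp is the distance from the TCP to the grasp point, in mm); z points along the fingers, x is the direction in which the jaws open and shut, and the axes are right-handed (so a half turn about z gives the same grasp; the last joint's range is limited). The gripper opens to 85 mm and grips with 20 to 120 N. Pads are 22 mm wide; open, the fingers measure 114 mm over their backs; the gripper's body (76 mm by 85 mm) begins 54 mm behind the grasp point. The pads swing forward as they close: fully open they stand 13 mm farther back than shut.
Start: joints at [0.914, 0.313, 1.498, -0, 1.331, -0.223], TCP at [220.682, 476.372, 231.294] pointing down, gripper open.
Joint ranges: [-2.94, 2.94], [-0.97, 2.17], [0.19, 2.56], [-1.23, 4.37], [0.02, 3.11], [-2.88, 2.88]. Speed limits (rad/s): [2.39, 2.39, 3.01, 3.14, 3.14, 3.14].

INTERFACE

Orientations are given as a unit quaternion [w, x, y, z].
In Python, from rig import monitor, vision, order, ctrl gives the robot as it stands. The module is installed in compiled form; this text tells all that it offers.
- The arm moves only by the shell command python3 -m pendant 'ROWS' [FORCE]. ROWS is JSON, a list that holds one entry, the list of rows, each a list of 5 numbers: the closure, from -1 (fully open) to 1 (shut), then the shift along the world's x, y, z in m, then the turn about the world's z in degrees. In form: [[[fingers, dx, dy, dz, spin], ...]]. A call has 1 to 20 rows; each row is the pose to reach, as a shift and turn from the pose commanded when the call began; what a row does not reach only later rows make up. A row lasts 1/10 s, in which the tool goes at most 50 mm and 8.59 degrees, less where a joint would pass 70% of its speed; a pose out of reach is approached as far as the arm can. A call with a gripper value outside its range is refused whole. The fingers move at their own pace and stop on an object; FORCE is the grip in N (left out, the last holds). Time passes only in rows, so rows that repeat a pose let the fingers close. It gives the time, the measured TCP pose, the force and the opening at its end, in the units of the state.
- monitor.sense(): the state, without advancing time (a new reading comes with each control period).
- vision.capture(name): name is "side" or "top" or "wrist"; returns (picture, depth): 400x640x3 uint8, red, green, blue; 400x640 float32, mm along the optical axis (not along the pixel's ray), 0 where there is no reading.
- vision.camera_info(name): a dict with "fov_y" (degrees; the focal length in pixels is half the picture's height over the tangent of half this angle, whatever the lens; pixels are square), "cx", "cy" (the principal point, pixels), "R" (3x3) and "t" (3): a world point X has camera coordinates R X + t; the wrist camera has in their place "hand_eye" (4x4, takes a point from camera to tool coordinates, whose origin is the TCP and whose axes are the tool frame's). Camera axes: x right, y down, z forward; pixel columns grow to the right and rows downward; lengths in mm; the calibration is good to about 2 mm. A picture is of the moment at which its call begins: read the wrist's pose just before it. camera_info takes no time and is no camera call.
- order.finish_job(): hands the job in, once; it reports no verdict.
The state is a dict: "time_s": time; "joints": joint angles; "dq": joint speeds; "tau": joint torques, N m; "eef_pos": TCP position; "ee_rot": TCP orientation; "force": force on the tool from outside, world axes, zero at the start; "wrist_torque": the same for the moment, N m; "grip_width": opening from 0.0 (shut) to 1.0 (fully open).
Only numpy, scipy, OpenCV 4.12 (cv2) and the standard library are available. Lean on these libraries where they do the work, as an engineer would, in place of code of your own. Each camera call takes 0.05 s, during which the arm holds its last target.

TASK

Get the square steel tube ready for drilling: working at its two ends, on either side of the yellow bridge, push it over the jig bed until it lies parallel and flush against both brass faces of the rail, and press it home firmly. Then slide it along the rail until its right end is pressed firmly against the red end stop, still flush on both brass faces. Slide it, do not lift it; never load a brass face or the stop with more than 20 N, and leave the bottle, the tin and the hammer alone.

Things in the scene. Friction and masses are not known exactly. Their poses are not given: they have to be found in the camera images.
- jig: Drilling jig, fixed and rigid. Origin at bench height, midway along the plane of the two brass bearing faces; x points from the robot's side square into the rail, y left along the rail, z up. Dark steel bed x -130 to +60 mm, y -250 to +250 mm, top at z = 12 mm. Blue rail 400 mm long, top at z = 40 mm, its front 5 mm behind the brass faces (x = +5 mm).
- bridge (a point): Middle of the underside edge of the yellow drill-guide bridge, on the jig, at jig x 0, y 0, z 52 mm. The bridge is fixed, 100 mm wide (jig y -50 to +50 mm), hangs over the bed from jig x -100 to +54 mm, and is 8 mm thick with steel bushes up to z = 66 mm. The tube passes beneath it and can be reached only at its two ends.
- pad_left: Left brass bearing face of the rail, fixed on the jig: face plane x = 0 of the jig, 40 mm long, 26 mm high above the bed. Origin at bed height in the middle of its face, 100 mm left of the jig's origin. Rigid. Pressing home means that the flush tube bears on a brass face with over 4 N for a moment, never over 20 N.
- pad_right: Right brass bearing face of the rail, same as the left, 100 mm to the right of the jig's origin.
- stop: Red end stop at the right end of the bed, fixed on the jig, rigid. Origin at bed height on the line of the brass faces, in its working face, which looks left (jig +y), 170 mm right of the jig's origin. The block is 30 mm thick behind that face, spans jig x -41 to +5 mm, and is 24 mm high. The tube must bear on it with over 4 N for a moment, never over 20 N.
- tube: Square bright-metal tube, 340 x 25 x 25 mm, 0.26 to 0.54 kg, loose on the bed, friction unknown. Origin at the centre of its underside; y along it to the left, x across it to the rail. Starts askew by up to 0.16 rad, its axis 57 to 73 mm in front of the brass faces, 20 to 40 mm left of its final place. Home, its origin is at jig x -12.5, y 0, z 12 mm.
- tube_left (a point): Centre of the tube's left end (12.5 mm above its underside, on its axis).
- tube_right (a point): Centre of the tube's right end (12.5 mm above its underside, on its axis).
- oil_bottle: Bystander: green plastic bottle, 54 mm diameter, 140 mm high, standing on the bench at one side of the jig. Origin at the centre of its foot.
- rivet_tin: Bystander: red tin, 72 mm diameter, 90 mm high, standing on the bench at the other side of the jig. Origin at the centre of its foot.
- hammer: Bystander: hammer about 260 mm long lying on the bench beyond the jig. Origin on its underside, near its middle.

How it is judged (in metres and radians):
On the way, in this order (a step that is already met when the one before it is completed fails the run):
1. The tube lies on the bed parallel (0.012 rad) and flush (gap under 2 mm) against both brass faces and bears on a face with more than 4 N (x of tube_left in the frame of jig between -0.0145 and -0.009 m and x of tube_right in the frame of jig between -0.0145 and -0.009 m and angle between the y axis of tube and the y axis of jig, either way round below 0.012 rad and z of tube in the frame of jig below 0.016 m and (contact force between tube and pad_left above 4 N or contact force between tube and pad_right above 4 N)), for 0.02 s.
2. The tube, still along the rail (gap under 5 mm), bears on the end stop with more than 4 N (x of tube_left in the frame of jig between -0.0175 and -0.009 m and x of tube_right in the frame of jig between -0.0175 and -0.009 m and angle between the y axis of tube and the y axis of jig, either way round below 0.03 rad and z of tube in the frame of jig below 0.016 m and y of tube_right in the frame of jig between -0.174 and -0.168 m and contact force between tube and stop above 4 N), for 0.02 s.
At the end, for the whole second after the job is handed in: The tube rests on the bed, flush with both brass faces (gap at each end under 2 mm, parallel within 0.01 rad) and against the end stop (gap under 2 mm), at rest (x of tube_left in the frame of jig between -0.0145 and -0.009 m and x of tube_right in the frame of jig between -0.0145 and -0.009 m and angle between the y axis of tube and the y axis of jig, either way round below 0.01 rad and z of tube in the frame of jig below 0.016 m and y of tube_right in the frame of jig between -0.174 and -0.168 m and linear speed of tube below 0.005 m/s and angular speed of tube below 0.03 rad/s); the robot touches nothing.
It fails at once if A brass face or the end stop is loaded with more than 20 N (contact force between anything else and pad_left above 20 N or contact force between anything else and pad_right above 20 N or contact force between anything else and stop above 20 N).
It fails at once if The tube is lifted off the bed (an end raised more than 15 mm) (height (world z) of any of tube_left, tube_right above 0.0395 m).
It fails at once if A bystander is moved more than 20 mm or tipped (distance of any of oil_bottle, rivet_tin, hammer from where it was at the start of the episode above 0.02 m or angle between any of oil_bottle, rivet_tin, hammer's own z axis and vertical above 0.3 rad).
It also fails if it takes over 72 s, if anything falls off the work surface, if the arm or the gripper's body presses on something with over 40 N, if the wrist force passes 120 N, or if a joint passes its speed limit or range.

## Working session

There is one attempt and no reset: what is moved stays moved. The work goes in short steps, Python scripts to look and compute and a shell command to move; the robot and the scene stay as the last step left them, time stands still between calls to the robot, and variables do not carry over. Pictures are saved under pics/ and viewed, and the job is handed in when it is done.

```bash
mkdir -p pics; cat > cap.py <<'E'
import sys,cv2,numpy as np
from rig import monitor,vision
def snap(cam,name):
    s=monitor.sense()
    p,d=vision.capture(cam)
    np.savez(f'pics/{name}.npz',p=p,d=d,pos=s['eef_pos'],rot=s['ee_rot'])
    cv2.imwrite(f'pics/{name}.png',p[:,:,::-1])
    return p,d,s
E
python3 - <<'E'
from cap import *
s=monitor.sense();print(s)
for c in('top','side'):
    snap(c,c+'0');print(vision.camera_info(c))
print(vision.camera_info('wrist'))
E
```

```text
{'time_s': 0.0, 'joints': array([ 9.13606001e-01,  3.13465389e-01,  1.49848592e+00, -3.95888880e-05,
        1.33101944e+00, -2.23418075e-01]), 'dq': array([ 8.21026129e-06, -1.83240202e-04,  4.02004534e-04,  4.21794299e-06,
        6.16014117e-04,  4.56727959e-04]), 'tau': array([-3.47857822e-04, -4.12270975e+01, -2.59736449e+01, -1.95717330e-04,
        4.20566925e-03, -1.76578709e-05]), 'eef_pos': array([220.50785776, 476.13573031, 230.70882918]), 'ee_rot': array([ 2.51186374e-04,  8.42700257e-01,  5.38382580e-01, -6.41921401e-04]), 'force': array([ 0.73205695, -0.17005803,  0.47475523]), 'wrist_torque': array([-0.03568086,  0.018113  ,  0.02238112]), 'grip_width': 0.9970210604127276}
{'fov_y': 48.22879558431193, 'cx': 305.64442923649244, 'cy': 201.0390998843739, 'R': array([[ 0.01056403, -0.99992921, -0.00547497],
       [-0.9941948 , -0.00991683, -0.10713709],
       [ 0.10707521,  0.00657499, -0.99422918]]), 't': array([  -2.2932701 ,  665.74846669, 1253.8561663 ])}
{'fov_y': 44.63978615164842, 'cx': 319.2356484503003, 'cy': 197.1528232474074, 'R': array([[ 0.99679708, -0.07936429, -0.0098438 ],
       [-0.06401692, -0.71808173, -0.69300827],
       [ 0.04793146,  0.69141879, -0.72086242]]), 't': array([-629.54515472,   69.00176964, 1505.6412422 ])}
{'fov_y': 61.558425109721526, 'cx': 311.4822339305744, 'cy': 199.41122570372866, 'hand_eye': array([[ 9.99999188e-01,  8.05937758e-04,  9.87596749e-04,
        -1.02433208e+00],
       [-1.06146835e-03,  9.55473418e-01,  2.95075280e-01,
        -7.50067028e+01],
       [-7.05810132e-04, -2.95076089e-01,  9.55473497e-01,
        -1.42892662e+02],
       [ 0.00000000e+00,  0.00000000e+00,  0.00000000e+00,
         1.00000000e+00]])}
```

View pics/top0.png

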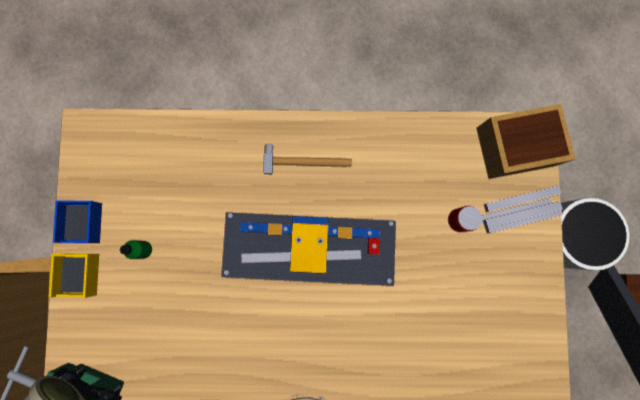

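View pics/side0.png

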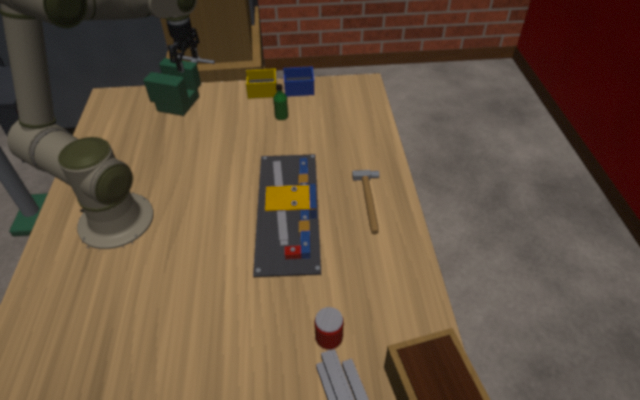

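The top view shows the dark bed at about (222–396, 212–285). The bridge is at (309,247), the tube ends at (242,258) and (360,255), the stop at (374,246), the brass faces at (274,229) and (345,233), the bottle at (137,249), and the tin at (465,218). The side view agrees. Next I'll fit the jig and tube roughly.

```bash
cat > geo.py <<'E'
import numpy as np,cv2
from rig import vision
from scipy.spatial.transform import Rotation as Ro
def campose(cam,z=None):
    i=vision.camera_info(cam); f=200/np.tan(np.radians(i['fov_y'])/2)
    if cam!='wrist':
        R=np.array(i['R']).T; o=-R@np.array(i['t'])
    else:
        q=z['rot']; T=Ro.from_quat([q[1],q[2],q[3],q[0]]).as_matrix()
        H=i['hand_eye']; R=T@H[:3,:3]; o=T@H[:3,3]+z['pos']
    return f,i['cx'],i['cy'],R,o
def ray(cam,px,h,z=None):
    f,cx,cy,R,o=campose(cam,z)
    px=np.atleast_2d(np.asarray(px,float))
    d=np.c_[(px[:,0]-cx)/f,(px[:,1]-cy)/f,np.ones(len(px))]@R.T
    return o+d*((h-o[2])/d[:,2])[:,None]
E
python3 - <<'E'
from geo import *
z=np.load('pics/top0.npz');hsv=cv2.cvtColor(z['p'],cv2.COLOR_RGB2HSV)
print('bed',ray('top',[(230,215),(389.5,282),(226,273),(395,222)],12))
for n,lo,hi,h in(('yellow',(22,180,120),(32,255,255),60),('brass',(12,120,80),(21,255,255),38),('red',(0,180,100),(6,255,255),36)):
    m=cv2.inRange(hsv[205:290,220:400],lo,hi);k,l,st,c=cv2.connectedComponentsWithStats(m)
    for j in range(1,k):
        if st[j,4]>20: print(n,st[j],ray('top',c[j]+[220,205],h)[0])
print('tube',ray('top',[(242,258.5),(361,255)],37), 'bottle',ray('top',[(150,249)],0),'tin',ray('top',[(455,219)],0),'hammer',ray('top',[(269,173)],20))
E
```

```text
bed [[ 624.90581949  226.09772843   12.        ]
 [ 436.15418307 -239.32058343   12.        ]
 [ 456.6623212   232.84823339   12.        ]
 [ 609.30503837 -257.02036501   12.        ]]
yellow [  70   19   38   49 1582] [530.58789996  -5.65104914  60.        ]
brass [ 48  18  14  12 156] [584.36838531  92.8673364   38.        ]
brass [118  22  14  12 162] [ 576.55633993 -107.76145439   38.        ]
red [149  34  10  15 115] [ 539.15075479 -190.33402369   36.        ]
tube [[ 499.30744594  183.94349107   37.        ]
 [ 512.79896428 -154.55178111   37.        ]] bottle [[523.28724892 460.62199039   0.        ]] tin [[ 620.71746729 -436.15824193    0.        ]] hammer [[749.35123876 113.36669204  20.        ]]
```

```bash
python3 -m pendant '[[[1,0.13,-0.24,0,12],[1,0.27,-0.476,0,22.6],[1,0.27,-0.476,0,22.6],[1,0.27,-0.476,0,22.6],[1,0.27,-0.476,0,22.6],[1,0.27,-0.476,0,22.6],[1,0.27,-0.476,0,22.6],[1,0.27,-0.476,0,22.6],[1,0.27,-0.476,0,22.6],[1,0.27,-0.476,0,22.6],[1,0.27,-0.476,0,22.6],[1,0.27,-0.476,0,22.6],[1,0.27,-0.476,0,22.6],[1,0.27,-0.476,0,22.6],[1,0.27,-0.476,0,22.6],[1,0.27,-0.476,0,22.6]]]'
python3 - <<'E'
from cap import *
p,d,s=snap('wrist','w1');print(s['dq'])
E
```

```text
time_s: 1.7
eef_pos: [490.3, 1.6, 231.5]
ee_rot: [0.0, 0.72, 0.694, 0.0]
force: [0.5, 0.6, 0.6]
grip_width: 0.0
[-0.00607967  0.00426283 -0.00550729 -0.00185557 -0.00139948 -0.0025498 ]
```

View pics/w1.png

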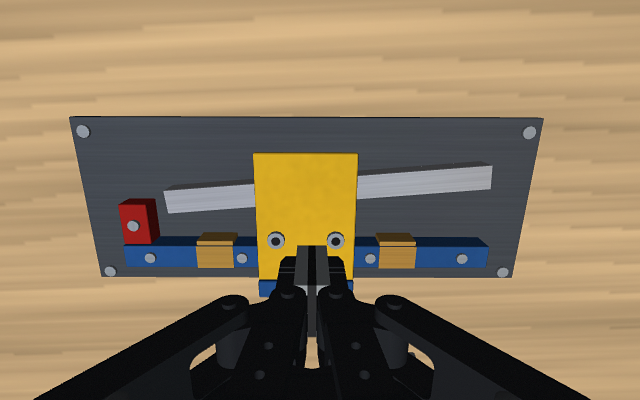

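```bash
python3 - <<'E'
import cv2
a=cv2.imread('pics/w1.png')
L=cv2.resize(a[170:280,110:270],None,fx=5,fy=5,interpolation=2);R=cv2.resize(a[150:275,350:510],None,fx=4.8,fy=4.8,interpolation=2)
cv2.imwrite('pics/w1L.png',L);cv2.imwrite('pics/w1R.png',R)
E
```

```text
(no output)
```

View pics/w1L.png

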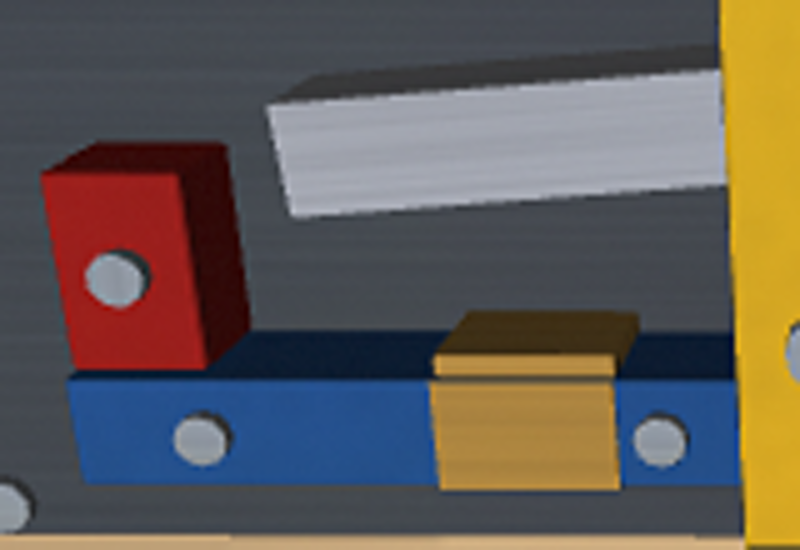

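View pics/w1R.png

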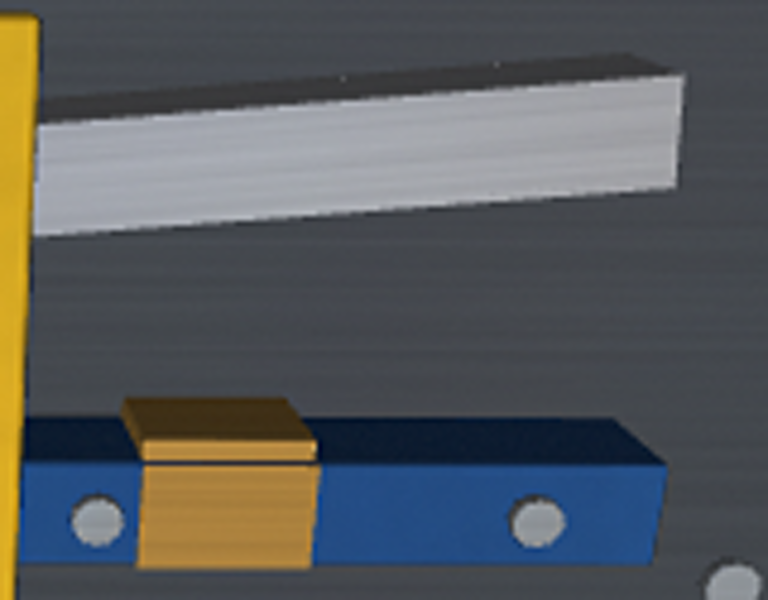

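```bash
cat > fit.py <<'E'
from geo import *
def jigfit(A):   # A: brass-face top-edge points: rightpad outer,inner,leftpad inner,outer
    J=np.array([-120,-80,80,120.])
    v=(A[2:].mean(0)-A[:2].mean(0))[:2]; th=np.arctan2(-v[0],v[1])
    return th,A.mean(0)[:2]
def tojig(P,th,o):
    x=np.array([np.cos(th),np.sin(th)]);y=np.array([-x[1],x[0]])
    Q=np.atleast_2d(P)[:,:2]-o
    return np.c_[Q@x,Q@y]
E
python3 - <<'E'
from fit import *
z=np.load('pics/w1.npz')
L=lambda *a:[(110+u/5,170+v/5) for u,v in a]
R=lambda *a:[(350+u/4.8,150+v/4.8) for u,v in a]
w=lambda p,h:ray('wrist',np.array(p)-[0.4,0.4],h,z)
A=w(L((434,353),(615,353))+R((142,440),(317,440)),38)
B=w(L((474,312),(640,313))+R((121,398),(286,398)),12)
print(A,B)
for P in(A,B): print(jigfit(P))
th,o=jigfit(np.vstack([A,B])[[0,1,4,5,2,3,6,7]]) if 0 else jigfit((A+B)/2)
print('jig',th,o)
print('stop',tojig(w(L((178,173),(205,368)),36),th,o))
T=w(L((267,104),(291,217))+R((684,75),(677,188)),37)
Tj=tojig(T,th,o);print('tube top corners jig',Tj,'world',T)
r=Tj[:2].mean(0);l=Tj[2:].mean(0);print('ends',l,r,'len',np.linalg.norm(l-r),'ang',np.arctan2(-(l-r)[0],(l-r)[1]))
E
```

```text
[[ 560.72610938 -127.21489107   38.        ]
 [ 562.17677522  -87.81398734   38.        ]
 [ 569.32073065   71.82236114   38.        ]
 [ 570.78448925  111.5761799    38.        ]] [[ 562.0054994  -126.56873131   12.        ]
 [ 563.67754256  -87.96763082   12.        ]
 [ 569.9541902    71.76355967   12.        ]
 [ 571.42776262  111.80598599   12.        ]]
(np.float64(-0.04314878261681151), array([565.75202612,  -7.90758434]))
(np.float64(-0.03941358482736629), array([566.7662487 ,  -7.74170412]))
jig -0.041282081625978045 [566.25913741  -7.82464423]
stop [[ -40.9511788  -170.47211044]
 [   4.11022119 -170.91787685]]
tube top corners jig [[ -56.50363049 -149.25701608]
 [ -31.53001649 -147.29240197]
 [ -84.71899118  189.68521884]
 [ -59.83840376  192.24297497]] world [[ 503.64375677 -154.6225707    37.        ]
 [ 528.67717397 -153.69030037   37.        ]
 [ 489.44070218  185.19534883   37.        ]
 [ 514.40565124  186.72409506   37.        ]]
ends [-72.27869747 190.9640969 ] [ -44.01682349 -148.27470903] len 340.4140140622493 ang 0.08311773466677251
```

```bash
python3 -m pendant '[[[1,-0.039,0.132,-0.1,0],[1,-0.039,0.132,-0.1,0],[1,-0.039,0.132,-0.1,0],[1,-0.039,0.132,-0.15,0],[1,-0.039,0.132,-0.19,0],[1,-0.039,0.132,-0.205,0],[1,-0.039,0.132,-0.211,0],[1,-0.039,0.132,-0.211,0],[1,-0.039,0.132,-0.211,0],[1,-0.039,0.132,-0.211,0]]]'
python3 -c "
from rig import monitor as m;print(m.sense())"
```

```text
time_s: 2.75
eef_pos: [452.5, 132.4, 21.6]
ee_rot: [0.001, 0.721, 0.693, 0.001]
force: [-0.2, -0.2, -0.9]
grip_width: 0.0
{'time_s': 2.75, 'joints': array([ 3.53500308e-02,  4.89855473e-01,  1.87843490e+00, -2.79300803e-06,
        7.70666231e-01, -1.49599217e+00]), 'dq': array([-0.00065577,  0.00327357,  0.00297457,  0.00087871, -0.00432079,
        0.00137608]), 'tau': array([ 4.71335230e-02, -4.01886284e+01, -1.71578246e+01,  9.07091144e-04,
        3.00089225e-03,  3.97157655e-04]), 'eef_pos': array([452.52482814, 132.37563974,  21.59089292]), 'ee_rot': array([0.00087999, 0.72091611, 0.69302108, 0.00098123]), 'force': array([-0.2077703 , -0.21815716, -0.89352309]), 'wrist_torque': array([0.06709964, 0.00968002, 0.02690724]), 'grip_width': 0.000433368761597499}
```

```bash
python3 -m pendant '[[[1,0.008,0,0,0],[1,0.016,-0.001,0,0],[1,0.022,-0.001,0,0],[1,0.026,-0.001,0,0],[1,0.030,-0.001,0,0],[1,0.034,-0.0014,0,0],[1,0.037,-0.0015,0,0],[1,0.040,-0.0016,0,0],[1,0.043,-0.0018,0,0],[1,0.046,-0.002,0,0]]]'
python3 - <<'E'
from cap import *
p,d,s=snap('wrist','w2');print(s['force'],s['eef_pos'])
E
```

```text
time_s: 3.75
eef_pos: [497.9, 130.4, 20.3]
ee_rot: [0.0, 0.721, 0.693, 0.0]
force: [-0.5, 0.9, -0.0]
grip_width: -0.0
[-0.47427587  0.93995882 -0.04963174] [497.91243405 130.36077463  20.26390185]
```

View pics/w2.png

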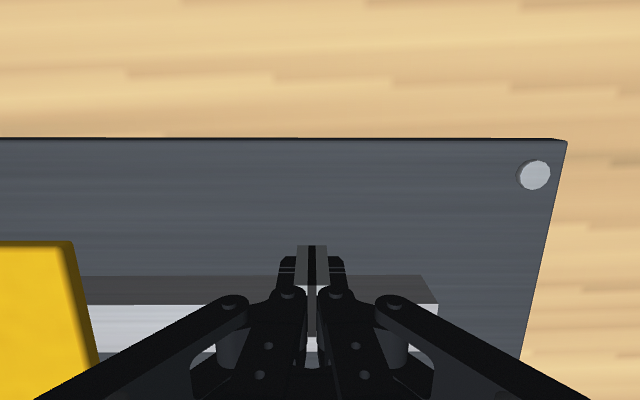

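```bash
python3 - <<'E'
from fit import *
z=np.load('pics/w2.npz');th,o=-0.0413,np.array([566.3,-7.8])
print('tcp',tojig(z['pos'],th,o))
print(tojig(ray('wrist',[(437.5,303.5),(100,304.5)],37,z),th,o))
print(tojig(ray('wrist',[(421,275.5),(100,277)],12,z),th,o))
a=cv2.resize(z['p'][240:340,60:460,::-1],None,fx=2,fy=2);cv2.imwrite('pics/w2z.png',a)
E
```

```text
tcp [[-74.03366825 135.21935804]]
[[-63.21465585 189.17438551]
 [-62.32980425  42.31996965]]
[[-62.52493689 189.8710912 ]
 [-61.23493194  27.10682638]]
```

View pics/w2z.png

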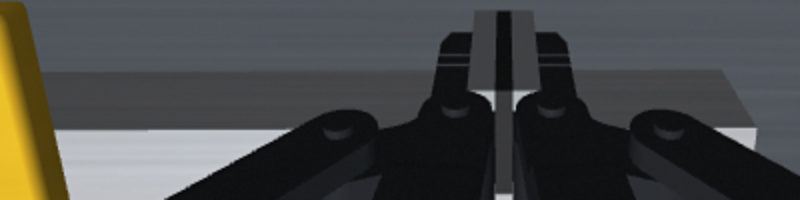

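```bash
python3 -m pendant '[[[1,-0.02,0.001,0,0],[1,-0.031,0.0,0.05,0],[1,-0.031,0,0.09,0],[1,-0.031,-0.05,0.1,0],[1,-0.031,-0.1,0.1,0],[1,-0.031,-0.15,0.1,0],[1,-0.031,-0.2,0.1,0],[1,-0.031,-0.244,0.1,0],[1,-0.031,-0.244,0.1,0],[1,-0.031,-0.244,0.05,0],[1,-0.031,-0.244,0.015,0],[1,-0.031,-0.244,0,0],[1,-0.031,-0.244,0,0],[1,-0.031,-0.244,0,0]]]'
python3 -m pendant '[[[1,0.008,0,0,0],[1,0.016,-0.001,0,0],[1,0.020,-0.001,0,0],[1,0.024,-0.001,0,0],[1,0.028,-0.001,0,0],[1,0.032,-0.0014,0,0],[1,0.036,-0.0015,0,0],[1,0.039,-0.0016,0,0],[1,0.042,-0.0018,0,0],[1,0.045,-0.002,0,0]]]'
python3 - <<'E'
from cap import *
from fit import *
p,d,s=snap('wrist','w3');print(s['force'],s['eef_pos'],tojig(s['eef_pos'],-0.0413,[566.3,-7.8]))
E
```

```text
time_s: 5.2
eef_pos: [467.2, -113.5, 20.9]
ee_rot: [0.0, 0.721, 0.693, 0.0]
force: [0.3, 0.3, 0.3]
grip_width: -0.002
time_s: 6.2
eef_pos: [511.9, -115.6, 20.3]
ee_rot: [-0.0, 0.721, 0.693, -0.0]
force: [-2.1, 0.5, 1.7]
grip_width: -0.0
[-2.078272    0.54564693  1.70687613] [ 511.86825165 -115.60382805   20.26947553] [[ -49.9343006  -109.95929335]]
```

View pics/w3.png

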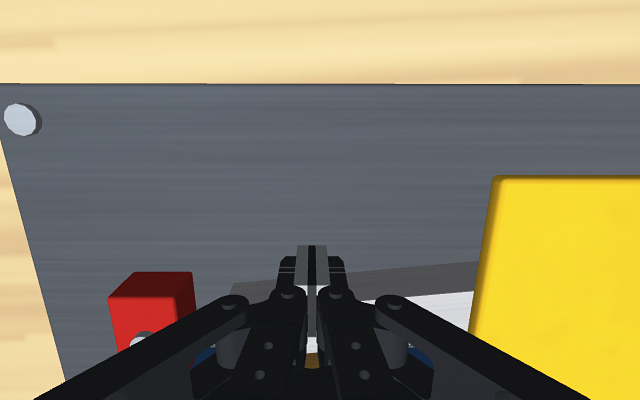

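The wrist view shows the right end pushed in, with the front bottom edge running from (233,284) to (478,261), and the finger clear of the stop at (150,310). Next I'll push the left end.

```bash
python3 -m pendant '[[[1,-0.015,0.001,0,0],[1,-0.03,0.0,0.05,0],[1,-0.03,0,0.09,0],[1,-0.03,0.05,0.1,0],[1,-0.03,0.1,0.1,0],[1,-0.03,0.15,0.1,0],[1,-0.03,0.2,0.1,0],[1,-0.03,0.229,0.1,0],[1,-0.03,0.229,0.1,0],[1,-0.03,0.229,0.05,0],[1,-0.03,0.229,0.015,0],[1,-0.03,0.229,0,0],[1,-0.03,0.229,0,0],[1,-0.03,0.229,0,0]]]'
python3 -m pendant '[[[1,0.008,0,0,0],[1,0.016,-0.001,0,0],[1,0.020,-0.001,0,0],[1,0.024,-0.001,0,0],[1,0.028,-0.001,0,0],[1,0.032,-0.0014,0,0],[1,0.036,-0.0015,0,0],[1,0.039,-0.0016,0,0],[1,0.042,-0.0018,0,0],[1,0.045,-0.002,0,0],[1,0.047,-0.002,0,0]]]'
python3 - <<'E'
from cap import *
from fit import *
p,d,s=snap('wrist','w4');print(s['force'],s['eef_pos'],tojig(s['eef_pos'],-0.0413,[566.3,-7.8]))
E
```

```text
time_s: 7.65
eef_pos: [482.3, 112.9, 20.9]
ee_rot: [0.0, 0.721, 0.693, 0.0]
force: [-0.1, 0.3, 0.3]
grip_width: -0.001
time_s: 8.75
eef_pos: [529.0, 111.3, 20.2]
ee_rot: [0.0, 0.721, 0.693, 0.0]
force: [-2.5, 0.5, 1.6]
grip_width: -0.003
[-2.49636296  0.53606367  1.57267681] [528.97228943 111.30477978  20.24446022] [[-42.21350947 117.46202008]]
```

View pics/w4.png

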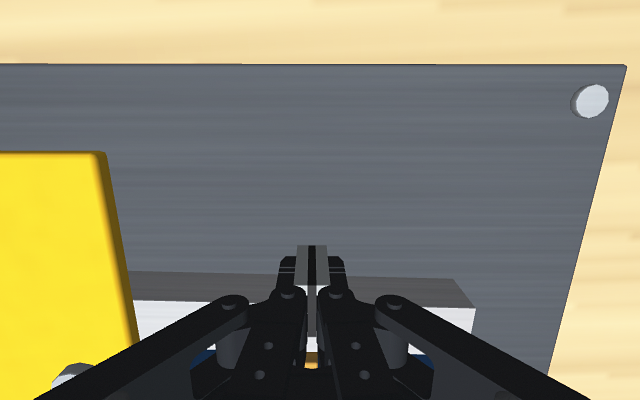

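The wrist view shows the left end pushed in, with a small reverse tilt. The top front edge runs from (135,299) to (475,308), about 6 mm short of the left brass face. Now the right end again, finely.

```bash
python3 -m pendant '[[[1,-0.015,0.001,0,0],[1,-0.0386,0.0,0.05,0],[1,-0.0386,0,0.09,0],[1,-0.0386,-0.05,0.1,0],[1,-0.0386,-0.1,0.1,0],[1,-0.0386,-0.15,0.1,0],[1,-0.0386,-0.2,0.1,0],[1,-0.0386,-0.219,0.1,0],[1,-0.0386,-0.219,0.1,0],[1,-0.0386,-0.219,0.05,0],[1,-0.0386,-0.219,0.015,0],[1,-0.0386,-0.219,0,0],[1,-0.0386,-0.219,0,0],[1,-0.0386,-0.219,0,0]]]'
python3 -m pendant '[[[1,0.008,0,0,0],[1,0.014,-0.001,0,0],[1,0.018,-0.001,0,0],[1,0.022,-0.001,0,0],[1,0.025,-0.001,0,0],[1,0.027,-0.001,0,0],[1,0.029,-0.001,0,0],[1,0.031,-0.001,0,0],[1,0.032,-0.001,0,0],[1,0.033,-0.001,0,0],[1,0.033,-0.001,0,0]]]'
python3 - <<'E'
from cap import *
from fit import *
p,d,s=snap('wrist','w5');print(s['force'],s['eef_pos'],tojig(s['eef_pos'],-0.0413,[566.3,-7.8]))
E
```

```text
time_s: 10.2
eef_pos: [490.6, -107.1, 20.9]
ee_rot: [0.0, 0.721, 0.693, 0.0]
force: [0.3, -0.4, -0.0]
grip_width: -0.003
time_s: 11.3
eef_pos: [523.2, -108.6, 20.3]
ee_rot: [0.0, 0.721, 0.693, 0.0]
force: [-1.1, -0.6, -0.7]
grip_width: -0.001
[-1.05009638 -0.5738621  -0.65032532] [ 523.20745515 -108.62345834   20.25869972] [[ -38.89297363 -102.51669998]]
```

View pics/w5.png

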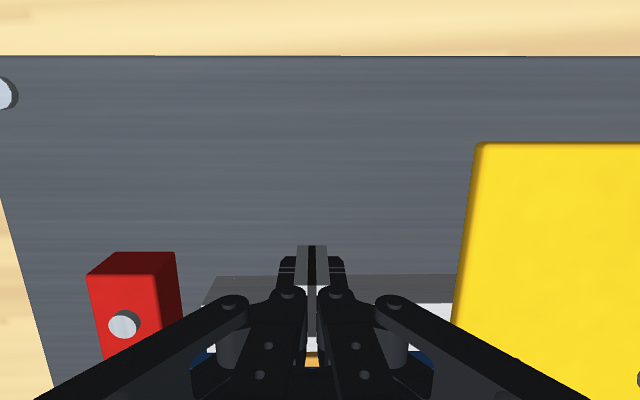

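The wrist view shows the right end close to the brass, with the bottom front edge at row 276 and almost parallel. I'll creep on.

```bash
python3 -m pendant '[[[1,0.0005,0,0,0],[1,0.001,0,0,0],[1,0.0015,0,0,0],[1,0.0015,0,0,0]]]'; python3 -m pendant '[[[1,0.0004,0,0,0],[1,0.0008,0,0,0],[1,0.0008,0,0,0]]]'
```

```text
time_s: 11.75
eef_pos: [524.6, -108.6, 20.3]
ee_rot: [0.0, 0.721, 0.693, 0.0]
force: [0.6, -0.0, 0.2]
grip_width: 0.005
time_s: 12.05
eef_pos: [525.3, -108.6, 20.3]
ee_rot: [-0.0, 0.721, 0.693, -0.0]
force: [-1.8, -0.4, 0.7]
grip_width: -0.001
```

```bash
python3 -m pendant '[[[1,0.0003,0,0,0],[1,0.0006,0,0,0],[1,0.0006,0,0,0]]]'; python3 -m pendant '[[[1,0.0003,0,0,0],[1,0.0003,0,0,0],[1,0.0003,0,0,0]]]'
```

```text
time_s: 12.35
eef_pos: [525.4, -108.6, 20.2]
ee_rot: [-0.001, 0.721, 0.693, -0.0]
force: [-6.1, -1.1, 3.3]
grip_width: 0.003
time_s: 12.65
eef_pos: [525.4, -108.6, 20.2]
ee_rot: [-0.001, 0.721, 0.693, -0.001]
force: [-7.1, -1.4, 3.9]
grip_width: -0.001
```

```bash
python3 -m pendant '[[[1,-0.015,0.001,0,0],[1,-0.0207,0.0,0.05,0],[1,-0.0207,0,0.09,0],[1,-0.0207,0.05,0.1,0],[1,-0.0207,0.1,0.1,0],[1,-0.0207,0.15,0.1,0],[1,-0.0207,0.2,0.1,0],[1,-0.0207,0.2064,0.1,0],[1,-0.0207,0.2064,0.1,0],[1,-0.0207,0.2064,0.05,0],[1,-0.0207,0.2064,0.015,0],[1,-0.0207,0.2064,0,0],[1,-0.0207,0.2064,0,0],[1,-0.0207,0.2064,0,0]]]'
python3 -m pendant '[[[1,0.008,0,0,0],[1,0.014,-0.001,0,0],[1,0.018,-0.001,0,0],[1,0.021,-0.001,0,0],[1,0.023,-0.001,0,0],[1,0.024,-0.001,0,0],[1,0.025,-0.001,0,0],[1,0.0255,-0.001,0,0],[1,0.026,-0.001,0,0],[1,0.026,-0.001,0,0]]]'
python3 - <<'E'
from cap import *
from fit import *
p,d,s=snap('wrist','w6');print(s['force'],s['eef_pos'],tojig(s['eef_pos'],-0.0413,[566.3,-7.8]))
E
```

```text
time_s: 14.05
eef_pos: [506.3, 96.7, 21.0]
ee_rot: [0.0, 0.721, 0.693, 0.0]
force: [0.1, -0.3, 0.5]
grip_width: -0.003
time_s: 15.05
eef_pos: [531.6, 96.8, 20.3]
ee_rot: [-0.0, 0.721, 0.693, 0.0]
force: [-2.4, 0.1, 1.2]
grip_width: 0.0
[-2.35347393  0.09905212  1.2151348 ] [531.55330913  96.83172825  20.28427719] [[-39.03712355 103.10787587]]
```

View pics/w6.png

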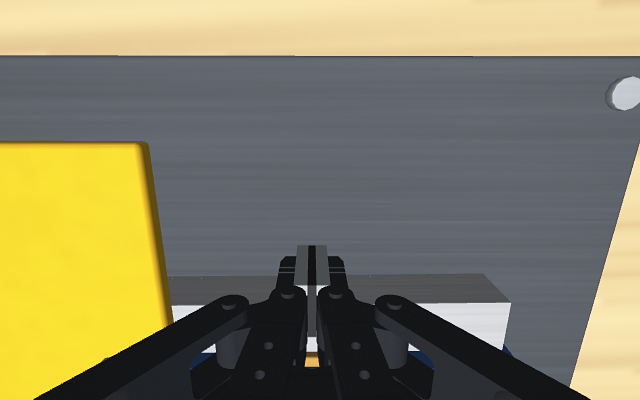

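The left end is close too, with its top front edge at row 303. I'll creep to contact.

```bash
python3 -m pendant '[[[1,0.0005,0,0,0],[1,0.001,0,0,0],[1,0.0013,0,0,0],[1,0.0013,0,0,0]]]'; python3 -m pendant '[[[1,0.0004,0,0,0],[1,0.0006,0,0,0],[1,0.0006,0,0,0]]]'
```

```text
time_s: 15.5
eef_pos: [533.0, 96.7, 20.3]
ee_rot: [0.0, 0.721, 0.693, 0.0]
force: [-1.2, -0.4, 0.3]
grip_width: -0.002
time_s: 15.8
eef_pos: [533.5, 96.7, 20.3]
ee_rot: [0.0, 0.721, 0.693, 0.0]
force: [-1.2, -1.0, -0.8]
grip_width: 0.001
```

```bash
python3 -m pendant '[[[1,0.0004,0,0,0],[1,0.0006,0,0,0],[1,0.0006,0,0,0]]]'; python3 -m pendant '[[[1,0.0003,0,0,0],[1,0.0004,0,0,0],[1,0.0004,0,0,0]]]'
```

```text
time_s: 16.1
eef_pos: [534.1, 96.8, 20.3]
ee_rot: [-0.0, 0.721, 0.693, -0.0]
force: [-0.8, -0.3, 0.1]
grip_width: 0.001
time_s: 16.4
eef_pos: [534.1, 96.8, 20.3]
ee_rot: [-0.0, 0.721, 0.693, -0.0]
force: [-4.8, 0.0, 3.8]
grip_width: 0.0
```

```bash
python3 -m pendant '[[[1,0.0003,0,0,0],[1,0.0004,0,0,0],[1,0.0004,0,0,0]]]'; python3 -m pendant '[[[1,0.0003,0,0,0],[1,0.0003,0,0,0],[1,0.0003,0,0,0]]]'
```

```text
time_s: 16.7
eef_pos: [534.1, 96.8, 20.3]
ee_rot: [-0.001, 0.721, 0.693, -0.001]
force: [-7.1, -1.4, 4.3]
grip_width: -0.002
time_s: 17.0
eef_pos: [534.1, 96.8, 20.3]
ee_rot: [-0.001, 0.721, 0.693, -0.001]
force: [-9.3, -0.7, 4.8]
grip_width: 0.003
```

```bash
python3 -m pendant '[[[1,-0.015,0.001,0,0],[1,-0.031,0.0,0.05,0],[1,-0.031,0,0.09,0],[1,-0.031,-0.05,0.1,0],[1,-0.031,-0.1,0.1,0],[1,-0.031,-0.15,0.1,0],[1,-0.031,-0.2,0.1,0],[1,-0.031,-0.205,0.1,0],[1,-0.031,-0.205,0.1,0],[1,-0.031,-0.205,0.05,0],[1,-0.031,-0.205,0.015,0],[1,-0.031,-0.205,0,0],[1,-0.031,-0.205,0,0],[1,-0.031,-0.205,0,0]]]'
python3 -m pendant '[[[1,0.008,0,0,0],[1,0.014,-0.001,0,0],[1,0.017,-0.001,0,0],[1,0.018,-0.001,0,0],[1,0.019,-0.001,0,0],[1,0.020,-0.001,0,0],[1,0.0205,-0.001,0,0],[1,0.021,-0.001,0,0],[1,0.021,-0.001,0,0]]]'
```

```text
time_s: 18.4
eef_pos: [504.8, -107.4, 21.0]
ee_rot: [0.001, 0.72, 0.694, 0.0]
force: [0.5, -0.2, 0.3]
grip_width: -0.002
time_s: 19.3
eef_pos: [525.2, -109.3, 20.3]
ee_rot: [-0.0, 0.721, 0.693, -0.0]
force: [-1.2, 0.1, -0.5]
grip_width: -0.002
```

```bash
python3 -m pendant '[[[1,0.0004,0,0,0],[1,0.0006,0,0,0],[1,0.0006,0,0,0]]]'
```

```text
time_s: 19.6
eef_pos: [525.7, -109.2, 20.3]
ee_rot: [-0.0, 0.721, 0.693, -0.0]
force: [-1.2, -0.9, 0.8]
grip_width: 0.002
```

```bash
python3 -m pendant '[[[1,0.0003,0,0,0],[1,0.0005,0,0,0],[1,0.0005,0,0,0]]]'; python3 -m pendant '[[[1,0.0003,0,0,0],[1,0.0004,0,0,0],[1,0.0004,0,0,0]]]'
```

```text
time_s: 19.9
eef_pos: [525.7, -109.2, 20.3]
ee_rot: [-0.001, 0.721, 0.693, -0.0]
force: [-5.4, -1.1, 4.4]
grip_width: -0.001
time_s: 20.2
eef_pos: [525.7, -109.2, 20.3]
ee_rot: [-0.001, 0.721, 0.693, -0.001]
force: [-7.6, -0.7, 5.8]
grip_width: -0.005
```

```bash
python3 -m pendant '[[[1,0.0003,0,0,0],[1,0.0004,0,0,0],[1,0.0004,0,0,0]]]'
python3 -m pendant '[[[1,-0.015,0.001,0,0],[1,-0.05,0.05,0.05,0],[1,-0.06,0.1,0.1,0],[1,-0.065,0.11,0.16,0],[1,-0.065,0.11,0.2,0],[1,-0.065,0.11,0.2,0],[1,-0.065,0.11,0.2,0],[1,-0.065,0.11,0.2,0],[1,-0.065,0.11,0.2,0],[1,-0.065,0.11,0.2,0]]]'
python3 - <<'E'
from cap import *
snap('wrist','w7')
import cv2
a=cv2.imread('pics/w7.png')
cv2.imwrite('pics/w7L.png',cv2.resize(a[150:290,80:250],None,fx=4,fy=4,interpolation=2));cv2.imwrite('pics/w7R.png',cv2.resize(a[150:290,360:530],None,fx=4,fy=4,interpolation=2))
E
```

```text
time_s: 20.5
eef_pos: [525.7, -109.2, 20.3]
ee_rot: [-0.001, 0.721, 0.693, -0.001]
force: [-10.1, -1.9, 7.5]
grip_width: 0.0
time_s: 21.5
eef_pos: [461.7, 0.6, 219.0]
ee_rot: [-0.001, 0.721, 0.693, -0.001]
force: [-0.3, 1.4, 0.1]
grip_width: 0.006
```

View pics/w7.png

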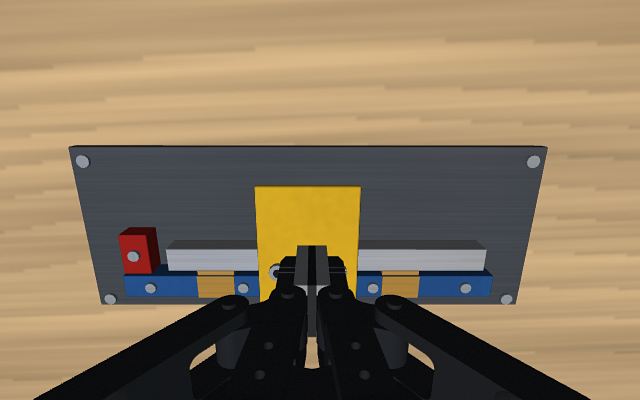

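View pics/w7L.png

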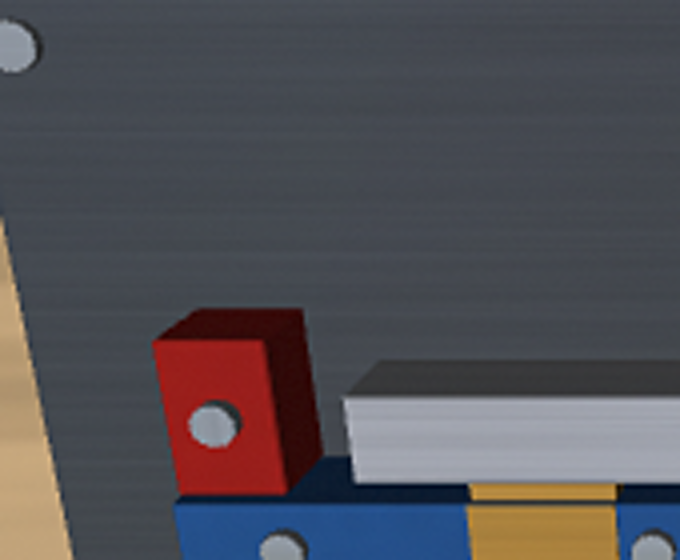

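View pics/w7R.png

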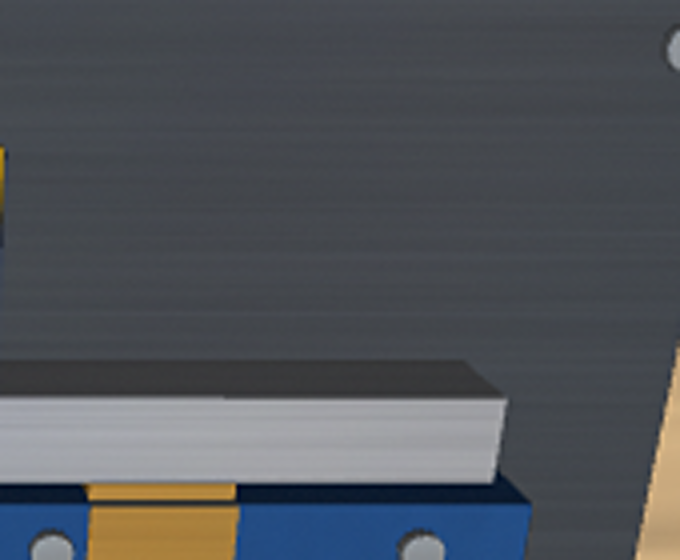

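The tube is flush on both brass faces, with its top rear edge meeting the brass at (197–234, 271) and (382–419, 271). Next I'll measure how far it has to slide.

```bash
python3 - <<'E'
from fit import *
z=np.load('pics/w7.npz')
L=lambda *a:[(80+u/4-.4,150+v/4-.4) for u,v in a]
R=lambda *a:[(360+u/4-.4,150+v/4-.4) for u,v in a]
w=lambda p,h:tojig(ray('wrist',p,h,z),-0.0413,np.array([566.3,-7.8]))
print('stop',w(L((264,340),(286,494)),36))
print('tube R',w(L((344,398),(356,483)),37),'L',w(R((507,399),(494,483)),37))
print(tojig(z['pos'],-0.0413,[566.3,-7.8]))
E
```

```text
stop [[ -41.02890612 -170.36838531]
 [   4.23641877 -170.82243732]]
tube R [[ -24.88512159 -151.01436178]
 [   0.30098524 -150.91189529]] L [[-25.24168035 189.22370575]
 [ -0.3141542  189.56879047]]
[[-104.81571844    4.07084523]]
```

```bash
python3 -m pendant '[[[1,0.025,0.05,0,0],[1,0.05,0.1,0,0],[1,0.075,0.15,-0.02,0],[1,0.1,0.2,-0.05,0],[1,0.1,0.214,-0.09,0],[1,0.1,0.214,-0.12,0],[1,0.1,0.214,-0.12,0],[1,0.1,0.214,-0.12,0],[1,0.1,0.214,-0.16,0],[1,0.1,0.214,-0.19,0],[1,0.1,0.214,-0.2,0],[1,0.1,0.214,-0.2,0],[1,0.1,0.214,-0.2,0]]]'
python3 - <<'E'
from cap import *
from fit import *
p,d,s=snap('wrist','w8');print(s['force'],s['eef_pos'],tojig(s['eef_pos'],-0.0413,[566.3,-7.8]))
E
```

```text
time_s: 22.85
eef_pos: [563.5, 214.6, 22.8]
ee_rot: [0.001, 0.721, 0.693, 0.002]
force: [-0.1, 0.0, 0.5]
grip_width: 0.003
[-0.08038212  0.00159045  0.4820909 ] [563.52902134 214.6002644   22.81640571] [[-11.95113576 222.09620951]]
```

View pics/w8.png

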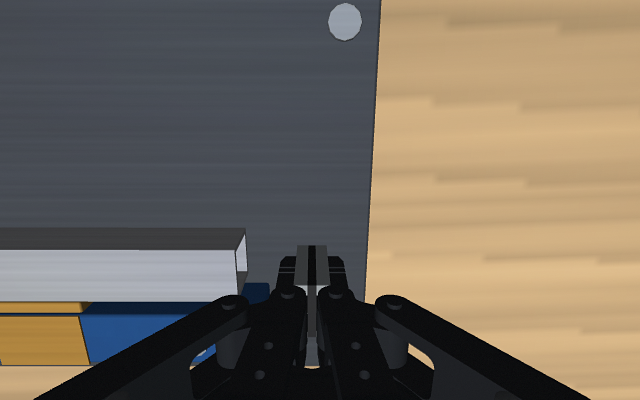

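```bash
python3 -m pendant '[[[1,0,-0.006,0,0],[1,-0.0005,-0.012,0,0],[1,-0.0006,-0.016,0,0],[1,-0.0008,-0.019,0,0],[1,-0.001,-0.021,0,0],[1,-0.001,-0.023,0,0],[1,-0.001,-0.025,0,0],[1,-0.001,-0.027,0,0],[1,-0.0012,-0.029,0,0],[1,-0.0013,-0.031,0,0],[1,-0.0013,-0.031,0,0]]]'
python3 - <<'E'
from cap import *
from fit import *
p,d,s=snap('wrist','w9');print(s['force'],s['eef_pos'],tojig(s['eef_pos'],-0.0413,[566.3,-7.8]))
E
```

```text
time_s: 24.0
eef_pos: [560.9, 183.5, 20.4]
ee_rot: [0.0, 0.721, 0.693, 0.0]
force: [1.1, 1.7, 2.1]
grip_width: -0.001
[1.09516116 1.73559135 2.05692528] [560.89123487 183.50515814  20.35821911] [[-13.30281009 190.91870918]]
```

View pics/w9.png

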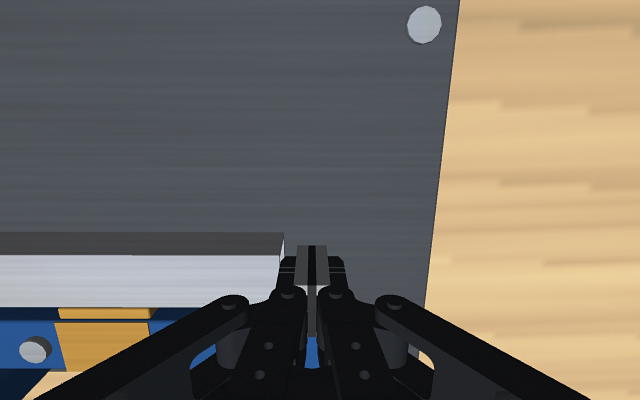

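```bash
python3 - <<'E'
from fit import *
z=np.load('pics/w9.npz')
print(tojig(ray('wrist',[(284,254.5),(20,254.5),(280,306.5),(20,306.5)],37,z),-0.0413,np.array([566.3,-7.8])))
z=np.load('pics/w8.npz')
print(tojig(ray('wrist',[(237,250),(235,301)],37,z),-0.0413,np.array([566.3,-7.8])))
E
```

```text
[[-25.7695901  178.58958428]
 [-25.49066784  69.20715123]
 [ -0.72939711 176.30846052]
 [ -0.45237853  62.86130355]]
[[-25.32433815 189.83066608]
 [ -0.49562403 187.36269708]]
```

The wrist view shows the finger on the tube's left end at about (284,255), at jig y of about 178, with the tube still flush. About 8 mm is left.

```bash
python3 -m pendant '[[[1,0,-0.0015,0,0],[1,-0.0001,-0.003,0,0],[1,-0.0002,-0.0045,0,0],[1,-0.0002,-0.005,0,0],[1,-0.0002,-0.005,0,0]]]'; python3 -m pendant '[[[1,0,-0.0005,0,0],[1,0,-0.001,0,0],[1,0,-0.001,0,0]]]';python3 -m pendant '[[[1,0,-0.0004,0,0],[1,0,-0.0006,0,0],[1,0,-0.0006,0,0]]]'
```

```text
time_s: 24.55
eef_pos: [560.5, 178.6, 20.2]
ee_rot: [0.0, 0.721, 0.693, -0.0]
force: [0.4, 1.9, 2.1]
grip_width: -0.002
time_s: 24.85
eef_pos: [560.5, 177.7, 20.2]
ee_rot: [-0.0, 0.721, 0.693, -0.0]
force: [0.7, 2.8, 1.2]
grip_width: 0.0
time_s: 25.15
eef_pos: [560.5, 177.1, 20.2]
ee_rot: [-0.0, 0.721, 0.693, -0.0]
force: [0.4, 2.5, 2.1]
grip_width: -0.003
```

```bash
python3 -m pendant '[[[1,0,-0.0004,0,0],[1,0,-0.0006,0,0],[1,0,-0.0006,0,0]]]'; python3 -m pendant '[[[1,0,-0.0004,0,0],[1,0,-0.0005,0,0],[1,0,-0.0005,0,0]]]'
```

```text
time_s: 25.45
eef_pos: [560.6, 176.5, 20.3]
ee_rot: [-0.0, 0.721, 0.693, -0.0]
force: [-0.0, 1.8, 0.8]
grip_width: 0.001
time_s: 25.75
eef_pos: [560.5, 176.4, 20.3]
ee_rot: [-0.0, 0.721, 0.693, 0.0]
force: [0.1, 5.1, 1.1]
grip_width: -0.003
```

```bash
python3 -m pendant '[[[1,0,-0.0003,0,0],[1,0,-0.0003,0,0],[1,0,-0.0003,0,0]]]'; python3 -m pendant '[[[1,0,-0.0003,0,0],[1,0,-0.0003,0,0],[1,0,-0.0003,0,0]]]'
```

```text
time_s: 26.05
eef_pos: [560.6, 176.4, 20.3]
ee_rot: [-0.0, 0.721, 0.693, 0.0]
force: [1.1, 6.7, 0.8]
grip_width: -0.002
time_s: 26.35
eef_pos: [560.5, 176.3, 20.3]
ee_rot: [-0.0, 0.721, 0.693, 0.001]
force: [0.1, 7.8, 0.1]
grip_width: -0.005
```

```bash
python3 -m pendant '[[[1,0,-0.0003,0,0],[1,0,-0.0005,0,0],[1,0,-0.0005,0,0]]]'; python3 -m pendant '[[[1,0,-0.0003,0,0],[1,0,-0.0003,0,0],[1,0,-0.0003,0,0]]]'
```

```text
time_s: 26.65
eef_pos: [560.6, 176.3, 20.3]
ee_rot: [-0.001, 0.721, 0.693, 0.001]
force: [0.2, 10.2, -0.5]
grip_width: -0.002
time_s: 26.95
eef_pos: [560.5, 176.2, 20.3]
ee_rot: [-0.001, 0.721, 0.693, 0.001]
force: [1.6, 12.1, -0.5]
grip_width: 0.002
```

```bash
python3 -m pendant '[[[1,0,0.01,0,0],[1,0.001,0.025,0,0],[1,0,0.025,0.04,0],[1,0,0.025,0.08,0],[1,-0.01,0.0,0.12,0],[1,-0.04,-0.05,0.16,0],[1,-0.07,-0.1,0.2,0],[1,-0.1,-0.15,0.2,0],[1,-0.1,-0.176,0.2,0],[1,-0.1,-0.176,0.2,0],[1,-0.1,-0.176,0.2,0],[1,-0.1,-0.176,0.2,0]]]'
python3 - <<'E'
from cap import *
snap('wrist','w10')
import cv2
a=cv2.imread('pics/w10.png')
cv2.imwrite('pics/w10L.png',cv2.resize(a[200:300,80:250],None,fx=4.5,fy=4.5,interpolation=2));cv2.imwrite('pics/w10R.png',cv2.resize(a[200:300,360:530],None,fx=4.5,fy=4.5,interpolation=2))
E
```

```text
time_s: 28.15
eef_pos: [460.8, -0.9, 220.3]
ee_rot: [-0.0, 0.721, 0.693, -0.0]
force: [0.4, 1.2, 0.3]
grip_width: 0.001
```

View pics/w10L.png

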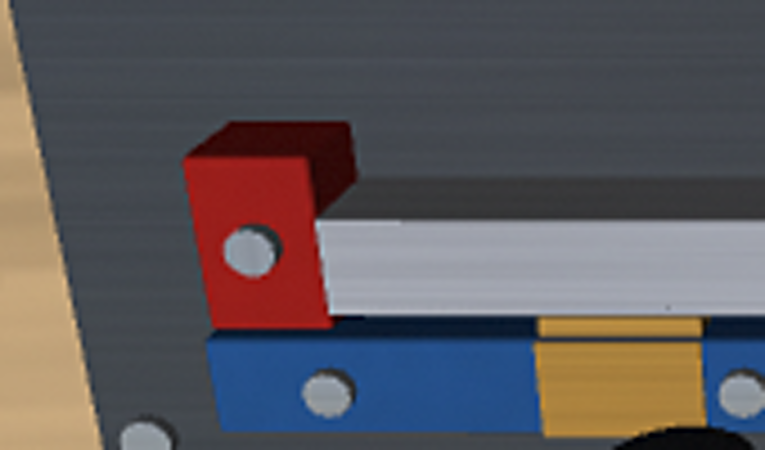

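View pics/w10R.png

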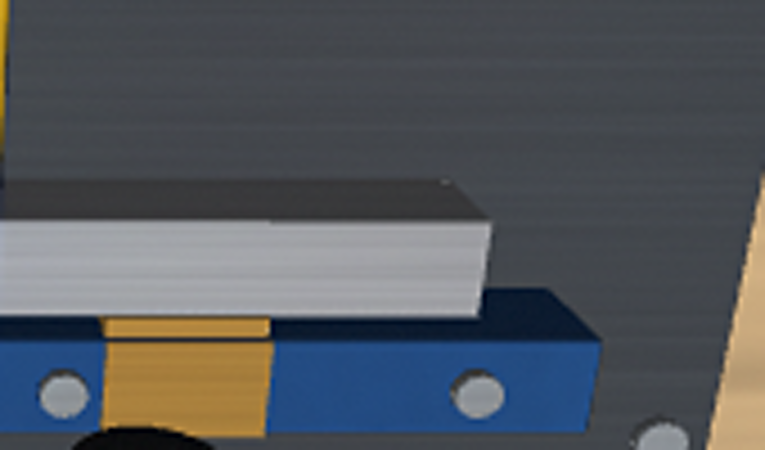

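```bash
python3 - <<'E'
from fit import *
z=np.load('pics/w10.npz')
L=lambda *a:[(80+u/4.5-.4,200+v/4.5-.4) for u,v in a]
R=lambda *a:[(360+u/4.5-.4,200+v/4.5-.4) for u,v in a]
w=lambda p,h:tojig(ray('wrist',p,h,z),-0.0413,np.array([566.3,-7.8]))
print('stop',w(L((306,157),(333,328)),36))
print('tube R',w(L((318,220),(330,315)),37),'L',w(R((491,221),(479,317)),37))
print('brass back-lip', w(L((540,338),(702,338))+R((105,338),(270,338)),38))
z=np.load('pics/w7.npz')
print('w7 lip',tojig(ray('wrist',[(80+470/4-.4,150+501/4-.4),(80+617/4-.4,150+501/4-.4),(360+88/4-.4,150+502/4-.4),(360+236/4-.4,150+502/4-.4)],38,z),-0.0413,np.array([566.3,-7.8])))
E
```

```text
stop [[ -40.88341298 -170.67582567]
 [   4.04015218 -170.47245691]]
tube R [[-2.51946292e+01 -1.69591493e+02]
 [-4.76138826e-02 -1.70191741e+02]] L [[-25.73483559 169.53070792]
 [ -0.29336904 170.21526698]]
brass back-lip [[   5.5090741  -119.72087183]
 [   5.41895607  -80.52868929]
 [   5.05000121   79.92916238]
 [   4.95814526  119.87715898]]
w7 lip [[   5.14339359 -120.24558803]
 [   5.07239629  -80.44353541]
 [   5.09123532   79.7185609 ]
 [   5.01967484  119.86249397]]
```

The tube's right end sits on the stop at jig y of about -170. Its rear edge is within 0.5 mm of both brass faces. The arm is clear, so I'm handing in.

```bash
python3 -c "
from rig import order,monitor
s=monitor.sense();print(s['time_s'],s['force'],abs(s['dq']).max());print(order.finish_job())"
```

```text
28.2 [ 0.43610484 -0.38632755  0.10015825] 0.010075349628933873
the job is handed in; nothing more can be done
None
```

The tube is home: flush on both brass faces with its right end on the red stop. I handed the job in at 28.2 s; the hand-in reported no verdict.

- **Pushing home:** I worked the two ends in turn with closed fingers, low on the tube, until it was parallel and flush. The wrist force at the final presses was about 9 N at the left brass face and 10 N at the right.
- **Sliding:** I pushed the left end about 19 mm along the rail. The wrist force peaked at about 12 N on the stop, of which about 2 N was sliding friction. I then backed the arm clear.
- **Last wrist-camera check:** The tube's top edges put its axis at jig x of about -12.6 mm at the right end and -13.0 mm at the left, with the right end at about y -170 mm. It is parallel within about 0.002 rad. The wrist force was near zero with the arm clear above the jig.
- **Limits of the checks:** No check failed or disagreed beyond the roughly 1 mm camera error. I could not read the brass and stop loads directly, only the wrist force, and only at the end of each move. I did not look at the bottle, tin and hammer again, but the arm never worked near them.

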